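Plug the blender battery into its charging dock

ROBOT

A 6-joint arm with a two-finger parallel gripper is mounted at the origin on the work surface. World frame = base frame: x ahead of the robot, y to its left, z up, the work surface at z = 0. Lengths are in mm, angles in rad, forces in N, time in s.
With the tool pointing down it reaches from about 350 to 975 mm from the base axis. Payload 7.1 kg.
Tool frame: the origin (TCP) lies at the very end of the fingers, on their centre line; the grasp point (between the pads) lies 19 mm behind it (ctrl.pinch_z is the z of the grasp point in the tool frame, in mm); z points along the fingers, y is the direction in which the jaws open and shut (so a half turn about z gives the same grasp; the last joint's range is limited). The gripper opens to 88 mm and grips with 3 to 60 N. Pads are 20 mm wide; open, the fingers measure 115 mm over their backs; the gripper's body (75 mm by 178 mm) begins 61 mm behind the grasp point.
Start: joints at [-1.158, 0.423, 1.63, -0, 1.089, -0.019], TCP at [261.581, -567.609, 222.675] pointing down, gripper open.
Joint ranges: [-3, 3], [-0.9, 2.11], [0.09, 2.58], [-1.31, 4.45], [0.11, 2.69], [-2.54, 2.54]. Speed limits (rad/s): [2.39, 2.39, 3.01, 3.14, 3.14, 3.14].

INTERFACE

Orientations are given as a rotation vector (axis times angle).
In Python, from workcell import get_obs, optics, ctrl gives the robot as it stands.
- The arm moves only by the shell command python3 -m jog 'ROWS'. ROWS is a JSON object of lists of equal length, an entry for each row: "delta_rot": the turn, a rotation vector about the tool's x, y, z in rad, a list of three; "translation": the shift along the tool's x, y, z in mm, a list of three; "hand": the opening, from -1 (shut) to 1 (fully open). In form: {"delta_rot": [[rx, ry, rz], ...], "translation": [[x, y, z], ...], "hand": [hand, ...]}. A call has 1 to 5 rows; each row is the pose to reach, as a shift and turn from the pose commanded when the call began, along the tool's axes at that moment; what a row does not reach only later rows make up. A row lasts 1/10 s, in which the tool goes at most 50 mm and 8.59 degrees, less where a joint would pass 70% of its speed; a pose out of reach is approached as far as the arm can. A call with a gripper value outside its range is refused whole. The fingers move at their own pace and stop on an object; the grip force is fixed at half the most. Time passes only in rows, so rows that repeat a pose let the fingers close. It gives the time, the measured TCP pose, the force and the opening at its end, in the units of the state.
- get_obs(): the state, without advancing time (a new reading comes with each control period).
- optics.get_image(name): name is "side" or "top"; returns the picture (420x560x3 uint8, red, green, blue); there is no depth.
- optics.calibration(name): a dict with "intrinsics" (3x3 intrinsics, pixels), "k1" (the pictures are not rectified: a ray, as slopes to the right and down, at radius r is drawn at 1 + k1 r^2 times it, then the intrinsics apply), "cam_to_world" (4x4, takes a point from camera to world coordinates). Camera axes: x right, y up, looking along -z (the intrinsics and any distortion apply to the point x, -y, -z); pixel columns grow to the right and rows downward; lengths in mm; the calibration is good to about 2 mm. A picture is of the moment at which its call begins. calibration takes no time and is no camera call.
- ctrl.close_job(): hands the job in, once; it reports no verdict.
The state is a dict: "t": time; "qpos": joint angles; "qvel": joint speeds; "joint_torque": joint torques, N m; "ee_pos": TCP position; "orientation": TCP orientation; "ft_force": force on the tool from outside, world axes, zero at the start; "moment": the same for the moment, N m; "width": finger opening in mm.
Only numpy, scipy, OpenCV 4.12 (cv2) and the standard library are available. Lean on these libraries where they do the work, as an engineer would, in place of code of your own. Each camera call takes 0.05 s, during which the arm holds its last target. There are 200 camera calls.

TASK

Take the hand blender's grey battery block from the turntable and plug it upright into the orange socket of the charging dock until it is fully home, then let go. The socket slides sideways in its dock and has been left anywhere along its travel, so feel for the hole with a light touch and ease the battery in gently, never ramming or forcing it against the dock. Leave the snack things on the turntable where they stand.

Things in the scene. Friction and masses are not known exactly. Their poses are not given: they have to be found in the camera images.
- battery: Grey battery block with a lime band and brass contacts near its foot, standing upright on the turntable; a plain rectangular block 44 (x) x 28 (y) x 85 (z) mm, about 0.22 kg, rigid; its whole lower end is the plug and fits the socket either way round. Origin: centre of its underside, z up; 44 mm along its x, 28 mm along its y.
- dock: White charging dock fixed to the bench, 90 (x) x 150 (y) x 46 (z) mm. Origin: centre of its underside, z up. In its top is a bay, 64 (x) x 76 (y) mm, filled by the flat top of an orange socket carriage 4 mm below the dock's rim. The carriage slides along dock y, but stiffly (about 15 N), so light rubbing does not move it.
- dock_bay (a point): Fixed point of the dock: centre of the bay at the carriage's flat top, 42 mm above the bench; axes as the dock's. The carriage's one hole is 48 (dock x) x 30 (dock y) mm, rim chamfered 3 mm, 26 mm deep, its floor 16 mm above the bench. It is centred on this point in x; in y its centre lies anywhere from -11 to +11 mm from it, which is not measured.
- turntable: Round white plastic turntable, 370 mm across, disc top 30 mm above the bench. Origin: centre, at bench level. Its foot is fixed; the disc turns stiffly about the vertical when pushed.
- snackbox: Bystander on the turntable: lime green snack box, 102 x 72 x 46 mm. Origin: centre of its underside.
- container: Bystander on the turntable: clear acrylic container with latch lid, 90 x 80 x 70 mm. Origin: centre of its underside.
- tumbler: Bystander on the turntable: stainless steel tumbler, 72 mm across, 110 mm tall. Origin: centre of its underside.
- cup: Bystander on the turntable: small black silicone cup, 60 mm across, 48 mm tall. Origin: centre of its underside.
Mind the look-alikes: they are no part of the job. Of the things shaped like the battery, the grey one is meant.

How it is judged (in metres and radians):
At the end, for the whole second after the job is handed in: The battery stands upright (within 0.08 rad) in the socket, its underside within 2.5 mm of the hole's floor, its sides in line with the dock's (within 0.12 rad), released and at rest; the four snack things are upright and within 30 mm of where they started (z of battery in the frame of dock between 0.012 and 0.0185 m and x of battery in the frame of dock between -0.005 and 0.005 m and y of battery in the frame of dock between -0.0145 and 0.0145 m and angle between battery's own z axis and vertical below 0.08 rad and angle between the x axis of battery and the x axis of dock, either way round below 0.12 rad and linear speed of battery below 0.02 m/s and angular speed of battery below 0.2 rad/s and distance of each of snackbox, container, tumbler, cup from where it was at the start of the episode below 0.03 m and angle between each of snackbox, container, tumbler, cup's own z axis and vertical below 0.15 rad); the robot touches nothing.
It fails at once if the battery is pushed against the dock with more than 80 N (jammed, rammed or dropped in) (contact force between battery and dock above 80 N).
It fails at once if the lime green snack box is moved more than 30 mm or tipped (distance of snackbox from where it was at the start of the episode above 0.03 m or angle between snackbox's own z axis and vertical above 0.35 rad).
It fails at once if the clear container is moved more than 30 mm or tipped (distance of container from where it was at the start of the episode above 0.03 m or angle between container's own z axis and vertical above 0.35 rad).
It fails at once if the steel tumbler is moved more than 30 mm or tipped (distance of tumbler from where it was at the start of the episode above 0.03 m or angle between tumbler's own z axis and vertical above 0.35 rad).
It fails at once if the black cup is moved more than 30 mm or tipped (distance of cup from where it was at the start of the episode above 0.03 m or angle between cup's own z axis and vertical above 0.35 rad).
It also fails if it takes over 58 s, if anything falls off the work surface, if the arm or the gripper's body presses on something with over 40 N, if the wrist force passes 120 N, or if a joint passes its speed limit or range.

## Working session

There is one attempt and no reset: what is moved stays moved. The work goes in short steps, Python scripts to look and compute and a shell command to move; the robot and the scene stay as the last step left them, time stands still between calls to the robot, and variables do not carry over. Pictures are saved under pics/ and viewed, about 8 in all and at most 12, crops included, and the job is handed in when it is done.

```bash
mkdir -p pics; ls; python3 - <<'E'
from workcell import get_obs, optics, ctrl
import cv2, numpy as np
o=get_obs(); print(o['t'],o['ee_pos'],o['orientation'],o['ft_force'],o['width'],ctrl.pinch_z)
for n in('side','top'):
    im=optics.get_image(n); cv2.imwrite(f'pics/{n}0.png',im[...,::-1]); c=optics.calibration(n); print(n,c)
E
```

```text
pics
0.0 [ 261.36129439 -567.11223877  221.91649344] [-3.06718711e+00 -6.72657138e-01  4.58040647e-04] [-0.06910453  0.22117833  0.02496853] 88.14839470369894 -18.700000000000003
side {'intrinsics': array([[384.2625088 ,   0.        , 277.4936247 ],
       [  0.        , 384.2625088 , 204.22185537],
       [  0.        ,   0.        ,   1.        ]]), 'k1': 0.032364451224794165, 'cam_to_world': array([[-9.93822126e-01,  6.10874334e-02, -9.26601695e-02,
         4.18037320e+02],
       [-1.10732676e-01, -4.89550059e-01,  8.64915611e-01,
         7.15312196e+02],
       [ 7.47368326e-03,  8.69832780e-01,  4.93290056e-01,
         4.88528946e+02],
       [ 0.00000000e+00,  0.00000000e+00,  0.00000000e+00,
         1.00000000e+00]])}
top {'intrinsics': array([[428.6452377 ,   0.        , 285.91829935],
       [  0.        , 428.6452377 , 207.19466083],
       [  0.        ,   0.        ,   1.        ]]), 'k1': -0.11396876009996885, 'cam_to_world': array([[ 2.34803767e-02,  9.87569804e-01, -1.55417352e-01,
         3.30071309e+02],
       [-9.99261778e-01,  2.79125178e-02,  2.63967741e-02,
         8.17860571e-01],
       [ 3.04067466e-02,  1.54682813e-01,  9.87496155e-01,
         1.06950213e+03],
       [ 0.00000000e+00,  0.00000000e+00,  0.00000000e+00,
         1.00000000e+00]])}
```

View pics/top0.png

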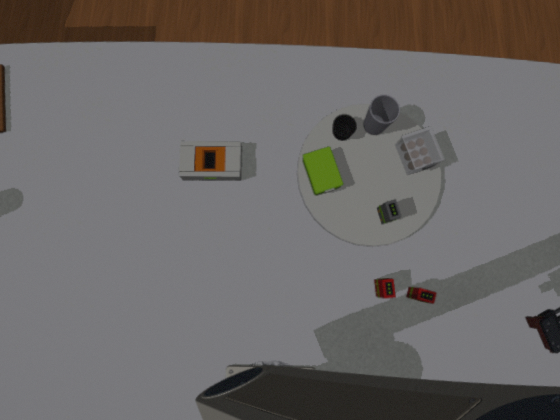

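View pics/side0.png

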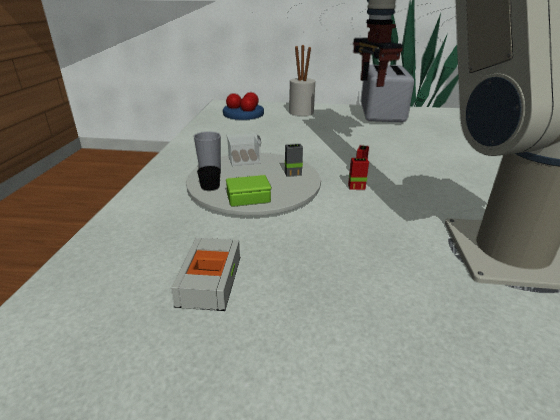

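The top view shows three battery-shaped things: a grey one on the turntable at about (389,211), or (293,160) from the side, and two red ones on the bench at (385,288) and (422,295). The grey one fits the description because of its colour, lime band and place on the turntable. The dock is at about (211,160) in the top view, and its hole is visible at about (209,160). I'll confirm with an enlarged crop.

```bash
cat > h.py <<'E'
import numpy as np, cv2
from workcell import get_obs, optics, ctrl
def ray(n,uv):
    c=optics.calibration(n); K=c['intrinsics']; p=(np.array(uv,float)-K[:2,2])/[K[0,0],K[1,1]]
    q=p.copy()
    for _ in range(20): q=p/(1+c['k1']*(q@q))
    T=c['cam_to_world']; return T[:3,3], T[:3,:3]@np.array([q[0],-q[1],-1])
def at(n,uv,z):
    o,d=ray(n,uv); return (o+d*(z-o[2])/d[2])[:2]
def px(n,P):
    c=optics.calibration(n); T=c['cam_to_world']; K=c['intrinsics']
    v=(np.atleast_2d(P)-T[:3,3])@T[:3,:3]; s=np.c_[v[:,0],-v[:,1]]/-v[:,2:]
    s=s*(1+c['k1']*(s**2).sum(1,keepdims=True)); return s*[K[0,0],K[1,1]]+K[:2,2]
def box(n,x,y,z,yaw,L,W,H):
    c,s=np.cos(yaw),np.sin(yaw)
    return px(n,[[x+c*a*L/2-s*b*W/2,y+s*a*L/2+c*b*W/2,z+h] for h in(0,H) for a,b in((-1,-1),(1,-1),(1,1),(-1,1))])
E
python3 - <<'E'
import cv2,numpy as np
t=cv2.imread('pics/top0.png'); s=cv2.imread('pics/side0.png')
f=lambda im,x,y,w,h,k:cv2.resize(im[y:y+h,x:x+w],None,fx=k,fy=k,interpolation=cv2.INTER_CUBIC)
a=np.hstack([f(t,365,188,50,50,8),f(t,172,130,80,80,5)])
b=np.hstack([f(s,270,135,50,25*1+25,8)[:400][:, :400]]); 
c=np.zeros((600,800,3),np.uint8); c[:400]=np.clip(a*1.5,0,255); c[400:600,:400]=cv2.resize(b,(200,200)).repeat(2,1)[:, :400] if 0 else cv2.copyMakeBorder(f(s,268,135,50,50,4),0,0,0,200,0)
c[400:600,400:]=cv2.copyMakeBorder(f(s,165,230,80,80,2.5),0,0,0,200,0)
cv2.imwrite('pics/crop1.png',c)
E
```

```text
(no output)
```

View pics/crop1.png

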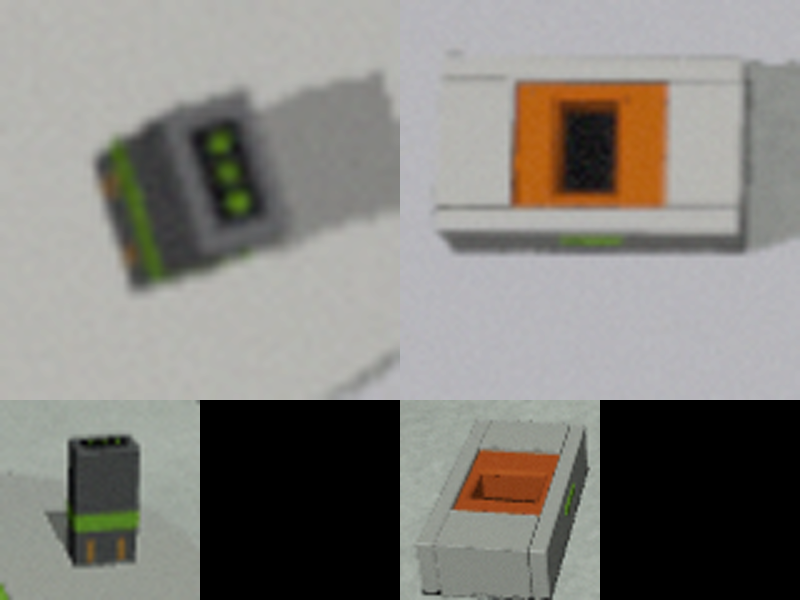

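The crop confirms the battery: grey, lime band, brass contacts, standing upright. The dock's hole sits near the bay centre, a little to the left (+y). Next I'll fit both poses from the corners.

```bash
cat > fit.py <<'E'
from h import *
from scipy.optimize import least_squares
def cr(X,Y,x0,y0,k,ox=0,oy=0): return [x0+(X-ox+.5)/k-.5,y0+(Y-oy+.5)/k-.5]
# battery (top cam crop): top face corners and left base corners
bt=np.array([cr(*p,365,188,8) for p in[(163,115),(247,92),(287,236),(207,260)]])
bb=np.array([cr(*p,365,188,8) for p in[(97,157),(134,290)]])
def match(P,Q): return (P[:,None]-Q[None])
def res(v):
    c=box('top',v[0],v[1],30,v[2],44,28,85)
    r=[]
    for obs,m in((bt,c[4:]),(bb,c[:4])):
        for p in obs:
            d=m-p; r+=list(d[(d**2).sum(1).argmin()])
    return r
x0=at('top',bt.mean(0),115)
best=min((least_squares(res,[*x0,y]) for y in np.arange(0,3.1,.3)),key=lambda r:r.cost)
print('bat',best.x,best.x[2]%np.pi,'cost',best.cost,np.round(best.fun,1))
# side view base: bottom centre px & top
print('side proj',np.round(box('side',*best.x[:2],30,best.x[2],44,28,85),1).tolist())
dk=np.array([cr(*p,172,130,5,400) for p in[(440,56),(744,56),(744,234),(437,230)]])
def r2(v): 
    c=box('top',v[0],v[1],0,v[2],90,150,46)[4:]; 
    return np.concatenate([ (lambda d:d[(d**2).sum(1).argmin()])(c-p) for p in dk])
d=least_squares(r2,[*at('top',dk.mean(0),46),0.]); print('dock',d.x,d.cost,np.round(d.fun,1))
print('dock edges',[at('top',p,46).round(1).tolist() for p in dk])
for nm,q in(('bay',[(515,82),(668,82),(668,207),(513,207)]),('rim',[(553,100),(620,98),(620,195),(555,195)])):
    print(nm,[at('top',cr(*p,172,130,5,400),42).round(1).tolist() for p in q])
print('dock side',np.round(box('side',*d.x[:2],0,d.x[2],90,150,46),1).tolist())
c=np.cos(d.x[2]);s=np.sin(d.x[2])
for nm,ps in(('bayS',[(475,450),(559,452),(541,516),(455,511)]),('holeS',[(483,475),(556,476),(546,501),(472,499)])):
    w=[at('side',cr(*p,165,230,2.5,400,400),42) for p in ps]
    print(nm,[((np.array([[c,s],[-s,c]])@(q-d.x[:2])).round(1)).tolist() for q in w])
E
python3 fit.py
```

```text
bat [ 4.82279749e+02 -2.70039889e+02  2.74890321e-01] 0.27489032053746787 cost 1.6914223618990716 [-0.2 -0.3  0.7 -0.4  1.1  0.  -0.4  0.  -0.8  0.1 -0.5  0.6]
side proj [[298.9, 170.7], [283.8, 171.6], [285.6, 175.8], [301.0, 174.8], [300.0, 142.5], [284.3, 143.3], [286.1, 147.0], [302.2, 146.1]]
dock [6.07813962e+02 1.63746392e+02 2.77584714e-02] 0.5047073861755795 [ 0.6 -0.   0.1 -0.1 -0.4 -0.3 -0.3  0.5]
dock edges [[650.6, 241.5], [654.6, 90.3], [564.1, 86.4], [562.0, 236.9]]
bay [[639.3, 204.0], [641.3, 127.8], [577.6, 124.7], [575.5, 201.0]]
rim [[630.5, 184.5], [632.4, 151.2], [583.0, 148.6], [582.1, 180.6]]
dock side [[238.9, 256.6], [196.2, 254.2], [173.1, 306.2], [224.0, 309.5], [237.9, 238.3], [194.0, 235.9], [169.7, 286.0], [222.4, 289.2]]
bayS [[32.8, -34.6], [-32.5, -37.9], [-34.5, 37.7], [27.3, 37.8]]
holeS [[18.4, -4.4], [-36.1, -8.2], [-34.6, 21.1], [18.9, 23.7]]
```

Both fits hold up. The battery is at about (482,-270) with yaw 0.275, and the side view agrees to about 1 px. The dock is at about (608,164) with yaw about 0.03, and the hole is roughly +2 mm along y. Now I'll move above the battery.

```bash
cat > go.py <<'E'
import sys
from h import *
from scipy.spatial.transform import Rotation as R
o=get_obs(); x,y,z,w=map(float,sys.argv[1:5])
r=R.from_rotvec(o['orientation']); t=R.from_euler('ZX',[w,np.pi])
print('t',round(o['t'],2),'pos',np.round(o['ee_pos'],1),'F',np.round(o['ft_force'],1),'w',round(o['width'],1),'xaxis yaw',round(np.arctan2(*r.as_matrix()[[1,0],0]),4))
print('trans',r.inv().apply(np.array([x,y,z])-o['ee_pos']).round(1),'rot',(r.inv()*t).as_rotvec().round(4))
E
python3 go.py 482 -270 180 0.275
```

```text
t 0.1 pos [ 261.4 -567.2  222. ] F [ 0.4 -0.4 -0.6] w 87.7 xaxis yaw 0.4318
trans [ 324.7 -177.5   42.3] rot [-1.300e-03  1.000e-04  1.568e-01]
```

```bash
python3 -m jog '{"delta_rot":[[0,0,0.04],[0,0,0.08],[0,0,0.12],[0,0,0.157],[0,0,0.157]],"translation":[[35,-19,0],[72,-39,0],[108,-59,0],[144,-79,0],[180,-98,0]],"hand":[1,1,1,1,1]}'; python3 go.py 482 -270 180 0.275
```

```text
t: 0.6
ee_pos: [384.5, -401.7, 222.4]
orientation: [-3.112, -0.428, 0.001]
ft_force: [0.9, -1.0, 0.5]
width: 87.8
t 0.6 pos [ 384.5 -401.7  222.4] F [ 0.9 -1.   0.5] w 87.8 xaxis yaw 0.2734
trans [ 129.4 -100.4   42.4] rot [-0.0006  0.0002 -0.0016]
```

```bash
python3 -m jog '{"delta_rot":[[0,0,0],[0,0,0],[0,0,0],[0,0,0],[0,0,0]],"translation":[[32,-25,10],[64,-50,20],[96,-75,32],[129.5,-100.5,42],[129.5,-100.5,42]],"hand":[1,1,1,1,1]}'; python3 go.py 482 -270 75 0.275
python3 - <<'E'
from h import *
from scipy.spatial.transform import Rotation as R
o=get_obs(); r=R.from_rotvec(o['orientation'])
out=[]
for n,(cx,cy) in(('top',(390,205)),('side',(293,150))):
    im=optics.get_image(n)[...,::-1].copy()
    k=5; w,h=80,80; x0,y0=cx-40,cy-40
    c=cv2.resize(im[y0:y0+h,x0:x0+w],None,fx=k,fy=k,interpolation=cv2.INTER_CUBIC)
    p=box(n,482.3,-270,30,.275,44,28,85)
    for a,b in[(4,5),(5,6),(6,7),(7,4),(0,1),(1,2),(2,3),(3,0)]:
        cv2.line(c,*[tuple(int(v) for v in (p[i]-[x0,y0]+.5)*k) for i in(a,b)],(255,0,255),1)
    out.append(c)
cv2.imwrite('pics/a2.png',np.clip(np.hstack(out)*1.3,0,255))
E
```

```text
t: 1.1
ee_pos: [482.7, -267.5, 179.1]
orientation: [-3.109, -0.437, 0.002]
ft_force: [-1.2, -0.4, -1.0]
width: 87.8
t 1.1 pos [ 482.7 -267.5  179.1] F [-1.2 -0.4 -1. ] w 87.8 xaxis yaw 0.2792
trans [ -1.2   2.5 104.1] rot [-0.0026  0.0013  0.0042][ WARN:0@1.491] global loadsave.cpp:1063 imwrite_ Unsupported depth image for selected encoder is fallbacked to CV_8U.
```

View pics/a2.png

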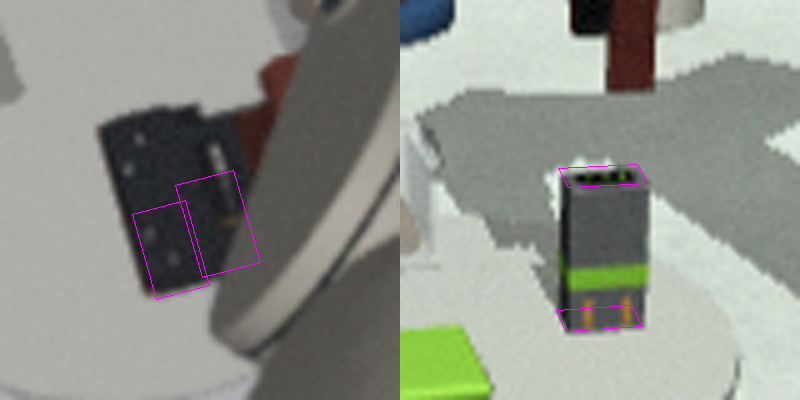

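The overlaid box matches the battery to within about 1 px in the side view (crop (605,250)). In the top view the hand hides it. One finger is visible, correctly set to the side. Now I'll descend in steps.

```bash
python3 -m jog '{"delta_rot":[[0,0,0],[0,0,0],[0,0,0],[0,0,0],[0,0,0]],"translation":[[-1,1,15],[-1,1,30],[-1,1,45],[-1,1,45],[-1,1,45]],"hand":[1,1,1,1,1]}'; python3 go.py 481 -270 75 0.275
```

```text
t: 1.7
ee_pos: [480.2, -273.7, 136.0]
orientation: [-3.112, -0.428, 0.0]
ft_force: [-0.2, 0.3, 0.2]
width: 87.9
t 1.7 pos [ 480.2 -273.7  136. ] F [-0.2  0.3  0.2] w 87.9 xaxis yaw 0.2733
trans [ 1.8 -3.3 61. ] rot [-0.      0.0002 -0.0017]
```

```bash
python3 -m jog '{"delta_rot":[[0,0,0],[0,0,0],[0,0,0],[0,0,0],[0,0,0]],"translation":[[1.8,-3.3,0],[1.8,-3.3,20],[1.8,-3.3,40],[1.8,-3.3,61],[1.8,-3.3,61]],"hand":[1,1,1,1,1]}'; python3 -m jog '{"delta_rot":[[0,0,0],[0,0,0],[0,0,0],[0,0,0],[0,0,0]],"translation":[[0,0,0],[0,0,0],[0,0,0],[0,0,0],[0,0,0]],"hand":[1,0.4,0,-0.2,-0.4]}';python3 -m jog '{"delta_rot":[[0,0,0],[0,0,0],[0,0,0],[0,0,0],[0,0,0]],"translation":[[0,0,0],[0,0,0],[0,0,0],[0,0,0],[0,0,0]],"hand":[-0.6,-0.8,-1,-1,-1]}'; python3 go.py 481 -270 75 0.275
python3 - <<'E'
from h import *
im=optics.get_image('side')[...,::-1]
cv2.imwrite('pics/a3.png',cv2.resize(im[90:220,170:330],None,fx=5,fy=4.6))
E
```

```text
t: 2.2
ee_pos: [480.4, -268.3, 73.4]
orientation: [-3.11, -0.43, 0.004]
ft_force: [-0.7, 0.8, -0.1]
width: 87.8
t: 2.7
ee_pos: [481.8, -269.1, 75.2]
orientation: [3.111, 0.43, 0.001]
ft_force: [0.9, -0.0, 0.1]
width: 59.1
t: 3.2
ee_pos: [481.5, -269.0, 74.6]
orientation: [-3.112, -0.43, 0.0]
ft_force: [1.6, 0.5, -0.7]
width: 28.1
t 3.2 pos [ 481.5 -269.    74.6] F [ 1.6  0.5 -0.7] w 28.1 xaxis yaw 0.2748
trans [-0.8  0.8 -0.4] rot [-0.      0.0001 -0.0002]
```

View pics/a3.png

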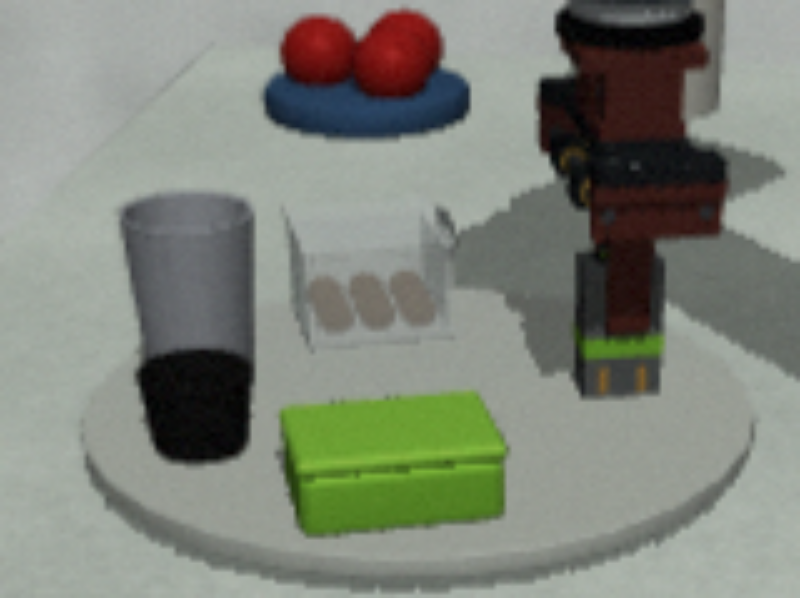

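The grip is good: the opening is 28.1 mm, the battery (crop (619,325)) is upright and the snack things are undisturbed. Lifting.

```bash
python3 -m jog '{"delta_rot":[[0,0,0],[0,0,0],[0,0,0],[0,0,0],[0,0,0]],"translation":[[0,0,-10],[0,0,-35],[0,0,-65],[0,0,-95],[0,0,-125]],"hand":[-1,-1,-1,-1,-1]}'; python3 -m jog '{"delta_rot":[[0,0,0],[0,0,0],[0,0,0],[0,0,0],[0,0,0]],"translation":[[0,0,0],[0,0,0],[0,0,0],[0,0,0],[0,0,0]],"hand":[-1,-1,-1,-1,-1]}'; python3 go.py 608 166 200 0.03
```

```text
t: 3.75
ee_pos: [481.2, -268.7, 201.2]
orientation: [-3.112, -0.43, 0.0]
ft_force: [-0.3, -0.6, -3.2]
width: 27.7
t: 4.25
ee_pos: [480.9, -268.6, 198.4]
orientation: [-3.111, -0.43, 0.003]
ft_force: [0.3, 0.1, -2.2]
width: 27.9
t 4.25 pos [ 480.9 -268.6  198.4] F [ 0.3  0.1 -2.2] w 27.9 xaxis yaw 0.2748
trans [ 240.2 -383.8   -1.3] rot [-0.0014  0.0018  0.2448]
```

```bash
python3 -m jog '{"delta_rot":[[0,0,0],[0,0,0],[0,0,0],[0,0,0],[0,0,0]],"translation":[[8,-13,0],[24,-38,0],[44,-70,0],[65,-104,0],[87,-139,0]],"hand":[-1,-1,-1,-1,-1]}'; python3 -m jog '{"delta_rot":[[0,0,0],[0,0,0],[0,0,0],[0,0,0],[0,0,0]],"translation":[[20,-32,0],[40,-64,0],[60,-96,0],[80,-128,0],[97,-155,0]],"hand":[-1,-1,-1,-1,-1]}'; python3 -m jog '{"delta_rot":[[0,0,0.05],[0,0,0.12],[0,0,0.19],[0,0,0.245],[0,0,0.245]],"translation":[[16,-26,0],[32,-51,0],[45,-72,0],[56,-90,0],[56,-90,0]],"hand":[-1,-1,-1,-1,-1]}'; python3 -m jog '{"delta_rot":[[0,0,0],[0,0,0],[0,0,0],[0,0,0],[0,0,0]],"translation":[[0,0,0],[0,0,0],[0,0,0],[0,0,0],[0,0,0]],"hand":[-1,-1,-1,-1,-1]}';python3 go.py 608 166 100 0.03
```

```text
t: 4.75
ee_pos: [527.6, -109.4, 199.3]
orientation: [-3.112, -0.429, 0.001]
ft_force: [1.3, -0.2, -2.2]
width: 27.8
t: 5.25
ee_pos: [578.7, 66.8, 199.3]
orientation: [-3.111, -0.432, 0.001]
ft_force: [0.3, -0.2, -1.8]
width: 27.8
t: 5.75
ee_pos: [608.3, 169.0, 199.2]
orientation: [-3.14, -0.05, 0.0]
ft_force: [0.1, -0.2, -2.7]
width: 28.2
t: 6.25
ee_pos: [608.4, 165.2, 199.8]
orientation: [3.141, 0.046, 0.0]
ft_force: [-0.1, -0.2, -2.1]
width: 27.7
t 6.25 pos [608.4 165.2 199.8] F [-0.1 -0.2 -2.1] w 27.7 xaxis yaw 0.0291
trans [-0.3 -0.8 99.8] rot [ 0.     -0.     -0.0009]
```

```bash
python3 -m jog '{"delta_rot":[[0,0,0],[0,0,0],[0,0,0],[0,0,0],[0,0,0]],"translation":[[0,-0.8,20],[0,-0.8,45],[0,-0.8,70],[0,-0.8,90],[0,-0.8,98]],"hand":[-1,-1,-1,-1,-1]}'; python3 -m jog '{"delta_rot":[[0,0,0],[0,0,0],[0,0,0],[0,0,0],[0,0,0]],"translation":[[0,0,0],[0,0,0],[0,0,0],[0,0,0],[0,0,0]],"hand":[-1,-1,-1,-1,-1]}';python3 go.py 608 166 100 0.03
python3 - <<'E'
from h import *
im=optics.get_image('side')[...,::-1]
cv2.imwrite('pics/a4.png',cv2.resize(im[210:310,150:280],None,fx=6,fy=6,interpolation=cv2.INTER_CUBIC))
E
```

```text
t: 6.75
ee_pos: [607.1, 166.0, 99.7]
orientation: [3.14, 0.046, -0.005]
ft_force: [-0.3, -0.5, -2.3]
width: 28.0
t: 7.25
ee_pos: [608.7, 166.6, 102.5]
orientation: [-3.141, -0.047, -0.002]
ft_force: [-0.9, -1.2, -1.7]
width: 27.7
t 7.25 pos [608.7 166.6 102.5] F [-0.9 -1.2 -1.7] w 27.7 xaxis yaw 0.0298
trans [-0.8  0.6  2.5] rot [-0.0003 -0.0012 -0.0002]
```

View pics/a4.png

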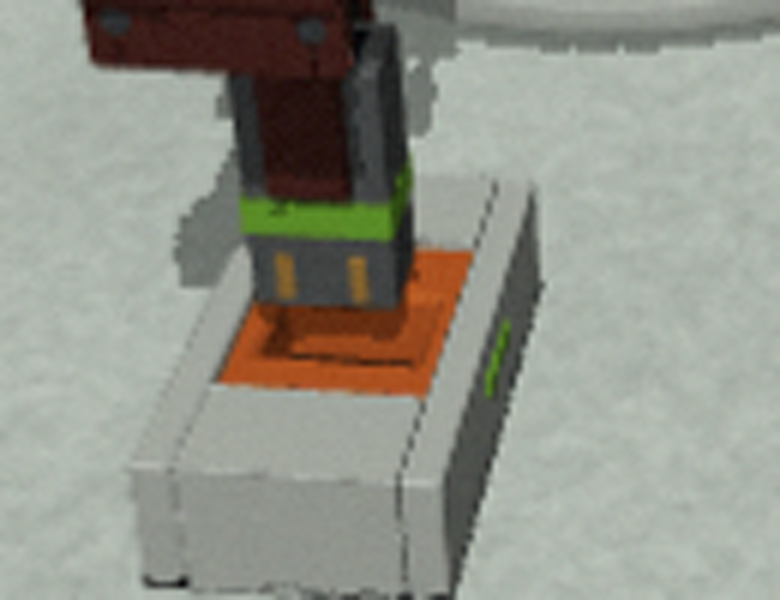

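The battery hovers upright over the bay. The near edge of the hole shows as a dark line from about (275,352) to (412,363) in the crop, and the bay's near rim runs from (215,383) to (420,397). I'll use the difference to estimate the hole's y.

```bash
python3 - <<'E'
from h import *
f=lambda X,Y:[150+(X+.5)/6-.5,210+(Y+.5)/6-.5]
b0=np.array([608,164.]);c,s=np.cos(.03),np.sin(.03);R=np.array([[c,s],[-s,c]])
for nm,p,z in(('bay near L',(215,383),46),('bay near R',(420,397),46),('line L',(275,352),42),('line R',(412,363),42),('line L',(275,352),39),('line R',(412,363),39),('bay far R',(472,250),42),('bat L',(256,303),57.5),('bat R',(402,308),57.5),('dock near L',(133,467),46),('dock near R',(440,485),46)):
    print(nm,z,(R@(at('side',f(*p),z)-b0)).round(1))
im=cv2.imread('pics/a4.png'); 
for X in(330,360,390): print(X,[tuple(im[Y,X]) for Y in range(300,402,6)] if X==360 else '')
E
```

```text
bay near L 46 [28.1 40.5]
bay near R 46 [-33.   41.5]
line L 42 [16.1 20.2]
line R 42 [-26.1  21.7]
line L 39 [17.4 16.6]
line R 39 [-25.1  18.1]
bay far R 42 [-33.1 -35.7]
bat L 57.5 [21.4 16.7]
bat R 57.5 [-22.7  15.3]
dock near L 46 [40.4 77.8]
dock near R 46 [-46.5  77.7]
330 
360 [(np.uint8(52), np.uint8(88), np.uint8(112)), (np.uint8(36), np.uint8(56), np.uint8(78)), (np.uint8(17), np.uint8(42), np.uint8(89)), (np.uint8(14), np.uint8(45), np.uint8(103)), (np.uint8(18), np.uint8(46), np.uint8(101)), (np.uint8(16), np.uint8(45), np.uint8(103)), (np.uint8(23), np.uint8(62), np.uint8(139)), (np.uint8(28), np.uint8(73), np.uint8(158)), (np.uint8(28), np.uint8(72), np.uint8(154)), (np.uint8(26), np.uint8(66), np.uint8(143)), (np.uint8(16), np.uint8(41), np.uint8(90)), (np.uint8(26), np.uint8(62), np.uint8(132)), (np.uint8(35), np.uint8(85), np.uint8(179)), (np.uint8(33), np.uint8(81), np.uint8(174)), (np.uint8(27), np.uint8(78), np.uint8(172)), (np.uint8(56), np.uint8(94), np.uint8(153)), (np.uint8(131), np.uint8(147), np.uint8(154))]
390
```

The side view says to shift about -2 mm in x and +0.5 mm in y. The chamfer captures ±4 mm, so I'll go down carefully and watch the force.

```bash
python3 -m jog '{"delta_rot":[[0,0,0],[0,0,0],[0,0,0],[0,0,0],[0,0,0]],"translation":[[-1.6,-0.5,3],[-1.6,-0.5,6],[-1.6,-0.5,9],[-1.6,-0.5,12],[-1.6,-0.5,13]],"hand":[-1,-1,-1,-1,-1]}'; python3 -m jog '{"delta_rot":[[0,0,0],[0,0,0],[0,0,0],[0,0,0],[0,0,0]],"translation":[[0,0,0],[0,0,0.5],[0,0,1],[0,0,1.5],[0,0,2]],"hand":[-1,-1,-1,-1,-1]}'; python3 -m jog '{"delta_rot":[[0,0,0],[0,0,0],[0,0,0],[0,0,0],[0,0,0]],"translation":[[0,0,0.5],[0,0,1],[0,0,1],[0,0,1],[0,0,1]],"hand":[-1,-1,-1,-1,-1]}'
```

```text
t: 7.8
ee_pos: [606.4, 166.9, 88.1]
orientation: [3.141, 0.047, -0.001]
ft_force: [0.2, -0.5, -2.5]
width: 27.9
t: 8.3
ee_pos: [606.8, 167.0, 86.7]
orientation: [-3.141, -0.047, -0.0]
ft_force: [-0.2, 0.5, -1.4]
width: 28.0
t: 8.8
ee_pos: [606.7, 167.0, 85.7]
orientation: [3.141, 0.047, -0.0]
ft_force: [-0.1, 0.1, -1.6]
width: 28.1
```

```bash
for i in 1; do python3 -m jog '{"delta_rot":[[0,0,0],[0,0,0],[0,0,0],[0,0,0],[0,0,0]],"translation":[[0,0,0.5],[0,0,1],[0,0,1],[0,0,1],[0,0,1]],"hand":[-1,-1,-1,-1,-1]}'; done; python3 -m jog '{"delta_rot":[[0,0,0],[0,0,0],[0,0,0],[0,0,0],[0,0,0]],"translation":[[0,0,0.5],[0,0,1],[0,0,1],[0,0,1],[0,0,1]],"hand":[-1,-1,-1,-1,-1]}'
```

```text
t: 9.3
ee_pos: [606.7, 167.0, 84.7]
orientation: [-3.141, -0.047, 0.0]
ft_force: [-0.5, -0.2, -1.5]
width: 28.2
t: 9.8
ee_pos: [606.7, 167.0, 83.7]
orientation: [-3.141, -0.047, -0.0]
ft_force: [0.7, 0.4, -2.4]
width: 28.2
```

No force down to the bottom of the chamfer, so the plug is entering the hole. I'll keep easing it down.

```bash
python3 -m jog '{"delta_rot":[[0,0,0],[0,0,0],[0,0,0],[0,0,0],[0,0,0]],"translation":[[0,0,0.5],[0,0,1],[0,0,1.5],[0,0,1.5],[0,0,1.5]],"hand":[-1,-1,-1,-1,-1]}';python3 -m jog '{"delta_rot":[[0,0,0],[0,0,0],[0,0,0],[0,0,0],[0,0,0]],"translation":[[0,0,0.5],[0,0,1],[0,0,1.5],[0,0,2],[0,0,2]],"hand":[-1,-1,-1,-1,-1]}'
```

```text
t: 10.3
ee_pos: [606.7, 167.0, 82.1]
orientation: [3.141, 0.047, -0.0]
ft_force: [0.5, -0.2, -2.5]
width: 28.3
t: 10.8
ee_pos: [606.6, 167.0, 80.1]
orientation: [3.141, 0.047, -0.0]
ft_force: [0.2, 0.4, -1.4]
width: 27.7
```

```bash
python3 -m jog '{"delta_rot":[[0,0,0],[0,0,0],[0,0,0],[0,0,0],[0,0,0]],"translation":[[0,0,1],[0,0,2],[0,0,3],[0,0,3],[0,0,3]],"hand":[-1,-1,-1,-1,-1]}';python3 -m jog '{"delta_rot":[[0,0,0],[0,0,0],[0,0,0],[0,0,0],[0,0,0]],"translation":[[0,0,1],[0,0,2],[0,0,3],[0,0,4],[0,0,4]],"hand":[-1,-1,-1,-1,-1]}'
python3 - <<'E'
from h import *
im=optics.get_image('side')[...,::-1]
cv2.imwrite('pics/a5.png',cv2.resize(im[210:310,150:280],None,fx=6,fy=6,interpolation=cv2.INTER_CUBIC))
E
```

```text
t: 11.3
ee_pos: [606.7, 167.0, 77.1]
orientation: [3.141, 0.047, -0.0]
ft_force: [-0.2, -0.6, -2.0]
width: 27.9
t: 11.8
ee_pos: [606.6, 167.0, 73.0]
orientation: [3.141, 0.047, -0.0]
ft_force: [0.6, -0.5, -1.9]
width: 27.8
```

View pics/a5.png

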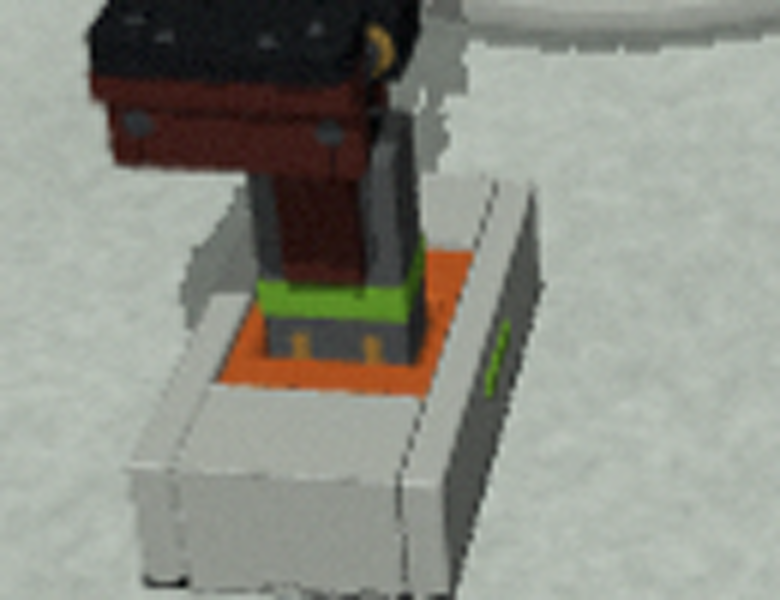

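The lower part of the plug is inside the hole (bottom edge at crop (343,360)). There are about 12 mm to go with no contact force.

```bash
python3 -m jog '{"delta_rot":[[0,0,0],[0,0,0],[0,0,0],[0,0,0],[0,0,0]],"translation":[[0,0,1],[0,0,2],[0,0,3],[0,0,4],[0,0,5]],"hand":[-1,-1,-1,-1,-1]}';python3 -m jog '{"delta_rot":[[0,0,0],[0,0,0],[0,0,0],[0,0,0],[0,0,0]],"translation":[[0,0,1],[0,0,2],[0,0,3],[0,0,4],[0,0,5]],"hand":[-1,-1,-1,-1,-1]}';python3 -m jog '{"delta_rot":[[0,0,0],[0,0,0],[0,0,0],[0,0,0],[0,0,0]],"translation":[[0,0,0.3],[0,0,0.6],[0,0,0.8],[0,0,1],[0,0,1]],"hand":[-1,-1,-1,-1,-1]}'
```

```text
t: 12.35
ee_pos: [606.7, 167.0, 68.0]
orientation: [3.141, 0.047, -0.0]
ft_force: [-0.3, 0.3, -2.9]
width: 27.9
t: 12.85
ee_pos: [606.7, 167.0, 63.1]
orientation: [-3.141, -0.047, 0.0]
ft_force: [0.4, 0.3, -2.5]
width: 28.0
t: 13.35
ee_pos: [606.7, 167.0, 62.2]
orientation: [3.141, 0.047, -0.0]
ft_force: [0.7, -0.4, -2.2]
width: 28.1
```

```bash
python3 -m jog '{"delta_rot":[[0,0,0],[0,0,0],[0,0,0],[0,0,0],[0,0,0]],"translation":[[0,0,0.2],[0,0,0.4],[0,0,0.6],[0,0,0.7],[0,0,0.7]],"hand":[-1,-1,-1,-1,-1]}';python3 -m jog '{"delta_rot":[[0,0,0],[0,0,0],[0,0,0],[0,0,0],[0,0,0]],"translation":[[0,0,0.2],[0,0,0.4],[0,0,0.5],[0,0,0.5],[0,0,0.5]],"hand":[-1,-1,-1,-1,-1]}'
```

```text
t: 13.85
ee_pos: [606.7, 167.0, 61.5]
orientation: [3.141, 0.047, -0.0]
ft_force: [0.2, 0.2, -1.5]
width: 27.7
t: 14.35
ee_pos: [606.7, 167.0, 61.0]
orientation: [-3.141, -0.047, 0.0]
ft_force: [0.6, -0.8, -1.0]
width: 27.8
```

```bash
python3 -m jog '{"delta_rot":[[0,0,0],[0,0,0],[0,0,0]],"translation":[[0,0,0.2],[0,0,0.4],[0,0,0.4]],"hand":[-1,-1,-1]}';python3 -m jog '{"delta_rot":[[0,0,0],[0,0,0],[0,0,0]],"translation":[[0,0,0.2],[0,0,0.4],[0,0,0.4]],"hand":[-1,-1,-1]}'
```

```text
t: 14.65
ee_pos: [606.8, 167.0, 60.7]
orientation: [-3.141, -0.047, -0.0]
ft_force: [-0.5, -0.6, -1.1]
width: 27.5
t: 14.95
ee_pos: [606.8, 167.0, 60.6]
orientation: [-3.141, -0.047, -0.0]
ft_force: [-1.9, -1.8, 4.7]
width: 27.8
```

The floor contact (about +7 N over baseline) comes at TCP z 60.6, exactly as predicted, so the battery is fully home. Releasing slowly and retreating upward.

```bash
python3 -m jog '{"delta_rot":[[0,0,0],[0,0,0],[0,0,0],[0,0,0],[0,0,0]],"translation":[[0,0,0],[0,0,0],[0,0,0],[0,0,0],[0,0,0]],"hand":[-0.3,0,0.3,0.6,0.6]}';python3 -m jog '{"delta_rot":[[0,0,0],[0,0,0],[0,0,0],[0,0,0],[0,0,0]],"translation":[[0,0,0],[0,0,-5],[0,0,-20],[0,0,-40],[0,0,-60]],"hand":[0.6,0.6,0.6,0.6,0.6]}';python3 -m jog '{"delta_rot":[[0,0,0],[0,0,0],[0,0,0],[0,0,0],[0,0,0]],"translation":[[0,0,-25],[0,0,-50],[0,0,-75],[0,0,-90],[0,0,-90]],"hand":[0.6,0.6,0.6,0.6,0.6]}'
python3 - <<'E'
from h import *
im=optics.get_image('side')[...,::-1]
a=cv2.resize(im[210:310,150:280],None,fx=5,fy=5,interpolation=cv2.INTER_CUBIC)
b=im[100:230,170:330]
c=np.zeros((600,800,3),np.uint8); c[:500,:650]=a; c[470:600,640:]=b
cv2.imwrite('pics/a6.png',c)
E
```

```text
t: 15.45
ee_pos: [606.7, 167.0, 60.1]
orientation: [3.141, 0.047, -0.0]
ft_force: [-0.3, 0.1, -0.3]
width: 59.5
t: 15.95
ee_pos: [606.9, 167.0, 121.9]
orientation: [-3.141, -0.047, -0.001]
ft_force: [0.6, -0.0, 1.0]
width: 70.4
t: 16.45
ee_pos: [608.2, 167.4, 213.4]
orientation: [-3.14, -0.047, -0.008]
ft_force: [0.0, -0.1, -0.1]
width: 70.2
```

View pics/a6.png

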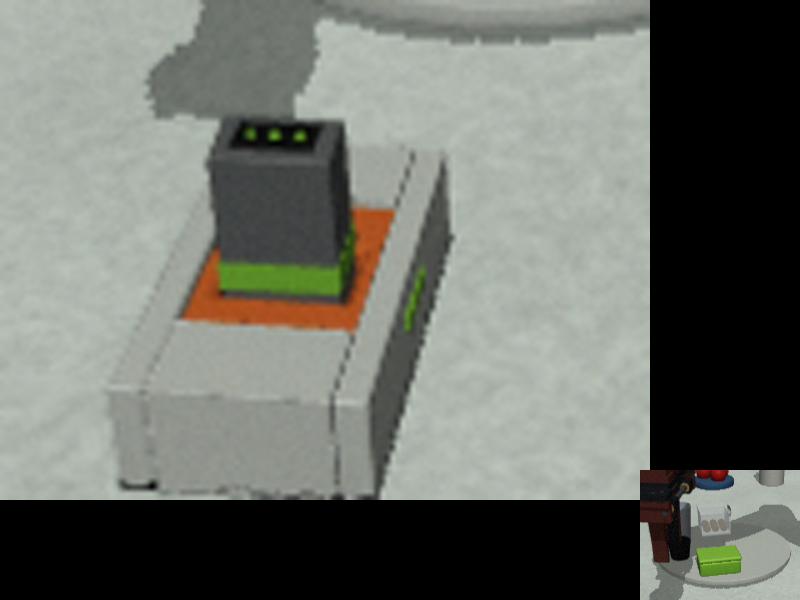

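The battery stands upright in the socket with its lime band just above the orange carriage (crop (280,280)), released, and the gripper is well clear. The container and snack box look as they did before; the hand partly hides the tumbler and cup. Handing in.

```bash
python3 -c "
from workcell import ctrl,get_obs
o=get_obs();print(o['t'],o['ft_force'],o['qvel'].round(3) if hasattr(o['qvel'],'round') else o['qvel']);print(ctrl.close_job())"
```

```text
16.5 [-0.21224834 -0.61012469  0.74126657] [ 0.002  0.032  0.031  0.001 -0.01  -0.002]
the job is handed in; nothing more can be done
None
```

I plugged the grey battery into the orange socket, released it and handed the job in at 16.5 s; no verdict was given.

- **Insertion:** The battery met no resistance through the chamfer. Floor contact, about 7 N above the in-air baseline, came at TCP z 60.6 mm, exactly the height predicted for a full plug-in.
- **Final picture:** The battery stands upright in line with the dock, and the gripper is well clear with a wrist force of about 0 N.
- **Snack things:** In the last picture the snack box and container look as they did before. The hand partly hid the tumbler and cup. They were undisturbed in the picture taken as the jaws closed on the battery, and the hand was then lifted straight up and carried above them.
- **Disagreements:**
  - The two cameras disagreed by about 2–3 mm on the dock's x and y, so I shifted 1.6 mm in x and 0.5 mm in y before lowering.
  - The hole's sideways offset read about +2 mm from the top camera and about 0 mm from the side camera. Both were within the roughly 4 mm the chamfer can take up.

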